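Clamp the copper tube four clicks and hold

ROBOT

A 6-joint arm with a two-finger parallel gripper is mounted at the origin on the work surface. World frame = base frame: x ahead of the robot, y to its left, z up, the work surface at z = 0. Lengths are in m, angles in rad, forces in N, time in s.
With the tool pointing down it reaches from about 0.425 to 1.125 m from the base axis. Payload 14.9 kg.
Tool frame: the origin (TCP) lies between the finger pads; the fingertips stand 14 mm ahead of it and the grasp point (between the pads) lies 5 mm behind it; x points along the fingers, z is the direction in which the jaws open and shut, and the axes are right-handed (so a half turn about x gives the same grasp; the last joint's range is limited). The gripper opens to 91 mm and grips with 3 to 60 N. Pads are 32 mm wide; open, the fingers measure 118 mm over their backs; the gripper's body (76 mm by 178 mm) begins 60 mm behind the grasp point.
Start: joints at [1.312, 0.379, 1.734, -0, 1.028, -0.033], TCP at [0.157, 0.682, 0.228] pointing down, gripper open.
Joint ranges: [-2.77, 2.77], [-0.74, 2.19], [0, 2.66], [-1.06, 4.2], [0.31, 2.87], [-3.08, 3.08]. Speed limits (rad/s): [1.89, 1.89, 2.39, 3.14, 3.14, 3.14].

INTERFACE

Orientations are given as a unit quaternion [w, x, y, z].
In Python, from cell import * gives the robot as it stands.
- The arm moves only by the shell command python3 -m pendant 'ROWS' [FORCE]. ROWS is JSON, a list of rows, each an object of numbers: "jaw": the opening, from 0 (shut) to 1 (fully open); "tx", "ty", "tz": the shift along the world's x, y, z in mm; "rx", "ry", "rz": the turn, a rotation vector about the world's x, y, z in rad. In form: [{"jaw": .., "tx": .., "ty": .., "tz": .., "rx": .., "ry": .., "rz": ..}, ...]. A call has 1 to 5 rows; each row is the pose to reach, as a shift and turn from the pose commanded when the call began; what a row does not reach only later rows make up. A row lasts 1/12 s, in which the tool goes at most 41.7 mm and 7.16 degrees, less where a joint would pass 70% of its speed; a pose out of reach is approached as far as the arm can. A call with a gripper value outside its range is refused whole. The fingers move at their own pace and stop on an object; FORCE is the grip in N (left out, the last holds). Time passes only in rows, so rows that repeat a pose let the fingers close. It gives the time, the measured TCP pose, the force and the opening at its end, in the units of the state.
- sense(): the state, without advancing time (a new reading comes with each control period).
- get_image(name): name is "scene" or "top" or "wrist"; returns a dict with "image" (420x560x3 uint8, red, green, blue), "camera_matrix" (3x3 intrinsics, pixels), "k1" (the pictures are not rectified: a ray, as slopes to the right and down, at radius r is drawn at 1 + k1 r^2 times it, then the intrinsics apply), "extrinsics" (4x4, takes a point from world to camera coordinates). Camera axes: x right, y up, looking along -z (the intrinsics and any distortion apply to the point x, -y, -z); pixel columns grow to the right and rows downward; lengths in m; the calibration is good to about 2 mm. A picture is of the moment at which its call begins. There is no depth.
- finish_job(): hands the job in, once; it reports no verdict.
The state is a dict: "time_s": time; "joint_positions": joint angles; "qd": joint speeds; "joint_efforts": joint torques, N m; "position": TCP position; "tool_rot": TCP orientation; "wrist_force": force on the tool from outside, world axes, zero at the start; "ft_torque": the same for the moment, N m; "finger_gap": finger opening in m.
Only numpy, scipy, OpenCV 4.12 (cv2) and the standard library are available. Lean on these libraries where they do the work, as an engineer would, in place of code of your own. Each camera call takes 0.05 s, during which the arm holds its last target.

TASK

Clamp the copper tube: lift the loose lid off the ratchet box by its knob and put it down flat on the bench without dropping it, then swing the lever inside the box by exactly four clicks from its rest - you can feel each one - and never on into a fifth, which would crush the tube. The lever springs back when let go, so finish while still holding it steady at the fourth click. Leave the tape measure, the solder spool and the brass valve where they are.

Things in the scene. Friction and masses are not known exactly. Their poses are not given: they have to be found in the camera images.
- ratchet_box: blue steel box fixed to the bench, open on top, 180 (x) x 200 (y) x 55 mm high, walls 4 mm; origin at the centre of its underside, z up. Pose and yaw vary. Outside its +x wall a 22 mm copper tube (240 mm, along y, 142 mm from the origin) lies before an anvil, all below 65 mm and within 180 mm of the origin; a jaw moves to the tube as the lever advances.
- lid_knob (a point): centre of the black knob (head 26 mm diameter, 24 mm high, on a 10 mm neck) in the middle of the loose lid that covers the box. It is 22 mm above the plate's top and 34 mm above the lid's underside: 34 mm above the bench when the lid lies flat there, 81 mm when the lid is on the box. z points up, out of the lid.
- lid: loose aluminium lid, 184 x 204 mm, 0.2 to 0.45 kg, lying on the box aligned with it: a 4 mm plate with an 8 mm deep lip under it that sits inside the box's rim with 3 mm play. Origin at the centre of its underside (the lip's lower edge).
- pivot (a point): the flat steel lever lies inside the box under the lid and swings level, its arm top 12 mm above the bench; this is a point on the lever's upright pivot axis, 38 mm above the bench, at x = 35 mm, y = 0 in the box's frame.
- lever_peg (a point): centre of the black upright round peg (a sleeve that turns freely, 14 mm diameter, from 12 mm to 48 mm above the bench, 7 mm below the rim) at the lever's end, 80 mm from the pivot axis. At rest it lies on the pivot's -x, +y side (0.55 rad clockwise from the box's -x, seen from above); advancing moves it anticlockwise, towards the box's -y side.
- lever (a joint): lever angle, rad: 0 at rest on its stop, grows anticlockwise seen from above, end stop 1.3. A click every 0.2 rad (16 mm at the peg): a sprung nose crosses pins at 0.1, 0.3, 0.5, 0.7, 0.9; notches at 0.2, 0.4, 0.6, 0.8 (fourth click). Push at the peg: about 6 N, 8 to 9 N as it climbs each pin, 3 to 4 N past it. Let go, it springs back to 0.
- tape: bystander: black tape measure, 72 x 36 x 66 mm, standing on the bench to the side of the box; origin at the centre of its underside.
- spool: bystander: solder spool with green flanges, 64 mm diameter, 42 mm high; origin at the centre of its underside.
- valve: bystander: brass valve, 90 x 34 mm, 56 mm high, with a flat steel handle; origin at the centre of its underside.

How it is judged:
On the way, in this order (a step that is already met when the one before it is completed fails the run):
1. the lid is lifted off the box by the fingers (height (world z) of lid_knob above 0.095 m and contact force between the fingers and lid above 0.5 N), for 0.1 s.
2. the lid lies flat on the bench and is let go (height (world z) of lid_knob below 0.042 m and angle between lid_knob's own z axis and vertical below 0.08 rad and contact force between the fingers and lid below 0.1 N and linear speed of lid below 0.03 m/s), for 0.2 s.
3. the fingers hold the lever at the fourth click (value of joint lever between 0.72 and 0.88 rad and contact force between the fingers and lever above 1 N), for 0.3 s.
At the end, for the whole second after the job is handed in: the lid lies flat on the bench (knob centre below 42 mm, tilt under 0.08 rad), at rest and not touched, and the fingers alone hold the lever still at the fourth click: 0.72 to 0.88 rad, with at least 1 N between fingers and lever (all of step 2 and all of step 3 and velocity of joint lever between -0.1 and 0.1 rad/s and contact force between lid and lever below 0.1 N); the arm keeps its last pose, push and grip.
It fails at once if the lever went on into the fifth click (value of joint lever above 0.92 rad).
It fails at once if the lid was dropped (linear speed of lid above 0.6 m/s and contact force between the fingers and lid below 0.05 N).
It fails at once if the tape measure was moved (distance of tape from where it was at the start of the episode above 0.03 m or angle between tape's own z axis and vertical above 0.5 rad).
It fails at once if the solder spool was moved (distance of spool from where it was at the start of the episode above 0.03 m or angle between spool's own z axis and vertical above 0.5 rad).
It fails at once if the brass valve was moved (distance of valve from where it was at the start of the episode above 0.03 m or angle between valve's own z axis and vertical above 0.5 rad).
It also fails if it takes over 72 s, if anything falls off the work surface, if the arm or the gripper's body presses on something with over 40 N, if the wrist force passes 120 N, or if a joint passes its speed limit or range.

## Working session

There is one attempt and no reset: what is moved stays moved. The work goes in short steps, Python scripts to look and compute and a shell command to move; the robot and the scene stay as the last step left them, time stands still between calls to the robot, and variables do not carry over. Pictures are saved under pics/ and viewed, and the job is handed in when it is done.

```bash
mkdir -p pics; ls; python3 - <<'E'
from cell import *
import cv2
s=sense();print(s)
for n in("scene","top","wrist"):
    d=get_image(n);cv2.imwrite(f"pics/{n}0.png",d["image"][:,:,::-1])
    print(n,d["camera_matrix"],d["k1"],d["extrinsics"])
E
```

```text
pics
{'time_s': 0.0, 'joint_positions': array([ 1.31170803e+00,  3.79437456e-01,  1.73479920e+00,  3.55622049e-05,
        1.02850683e+00, -3.33139116e-02]), 'qd': array([ 6.50420751e-04,  1.46139538e-04,  9.01543107e-06,  5.24011044e-04,
        1.02922677e-03, -6.93465425e-04]), 'joint_efforts': array([-1.91252875e-03, -7.63736701e+01, -4.34368122e+01,  6.49509695e-02,
        4.26209019e-02, -1.22167112e-04]), 'position': array([0.1566083 , 0.68184824, 0.22725892]), 'tool_rot': array([ 0.55281227, -0.44072264,  0.55347822,  0.44025447]), 'wrist_force': array([ 0.8229326 , -0.59994717,  0.12109324]), 'ft_torque': array([0.03766072, 0.03497111, 0.02764999]), 'finger_gap': 0.0911024180990461}
scene [[453.81580908   0.         276.05338263]
 [  0.         453.81580908 203.38658793]
 [  0.           0.           1.        ]] -0.04630814458127926 [[-0.15412069  0.98793178 -0.01541485  0.05359903]
 [-0.51570514 -0.06712458  0.8541326   0.22521487]
 [ 0.84279002  0.13958903  0.51982678 -1.71932653]
 [ 0.          0.          0.          1.        ]]
top [[400.94263077   0.         279.03139165]
 [  0.         400.94263077 208.29016323]
 [  0.           0.           1.        ]] -0.11764935547025643 [[ 0.02435848 -0.99952237 -0.01901857  0.01974921]
 [ 0.98607898  0.02089206  0.16495989 -0.59742208]
 [-0.16448376 -0.02277198  0.98611689 -1.00781986]
 [ 0.          0.          0.          1.        ]]
wrist [[332.81657644   0.         278.4895072 ]
 [  0.         332.81657644 212.00343889]
 [  0.           0.           1.        ]] 0.026155569922795975 [[ 2.24249484e-01  9.74531720e-01 -3.08840819e-04 -6.99779993e-01]
 [-9.36681229e-01  2.15452222e-01 -2.76059079e-01  3.05368161e-02]
 [-2.68961788e-01  6.21953914e-02  9.61140619e-01 -3.91472189e-01]
 [ 0.00000000e+00  0.00000000e+00  0.00000000e+00  1.00000000e+00]]
```

View pics/scene0.png

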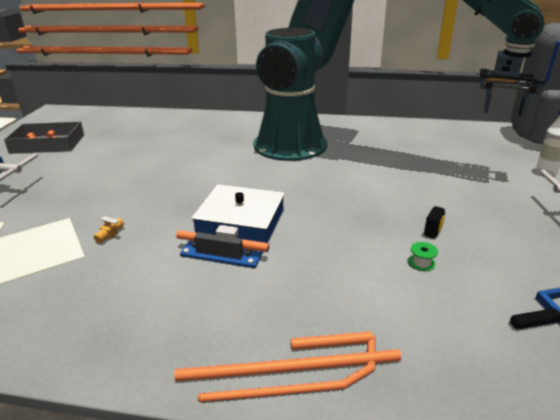

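View pics/top0.png

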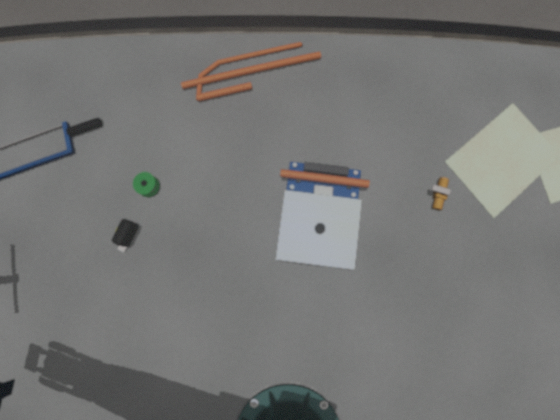

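View pics/wrist0.png

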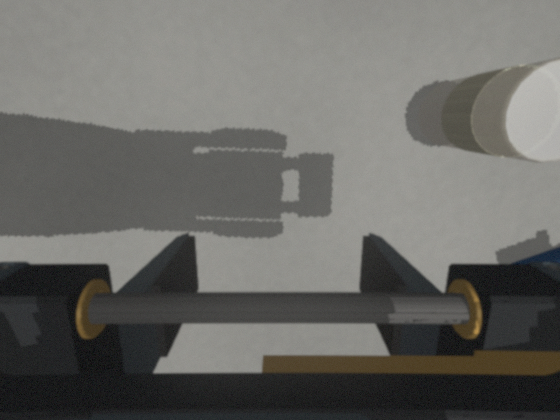

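The top view shows the white lid centred near (320,228), with the knob at its middle and the copper tube on the far side (325,180). The spool is at (146,184), the tape at (125,234) and the valve at (440,193).

```bash
cat > h.py <<'E'
from cell import *
import cv2, numpy as np
from scipy.spatial.transform import Rotation as R
def ray(d,px):
    K=d["camera_matrix"];E=d["extrinsics"]
    p=np.atleast_2d(np.asarray(px,float));q=(p-K[:2,2])/[K[0,0],K[1,1]]
    u=q.copy()
    for _ in range(20): u=q/(1+d["k1"]*(u**2).sum(1,keepdims=True))
    c=np.c_[u[:,0],-u[:,1],-np.ones(len(u))]
    return -E[:3,:3].T@E[:3,3], c@E[:3,:3]
def plane(d,px,z):
    o,v=ray(d,px);return o+v*((z-o[2])/v[:,2])[:,None]
def proj(d,P):
    E=d["extrinsics"];K=d["camera_matrix"];c=np.atleast_2d(P)@E[:3,:3].T+E[:3,3]
    u=np.c_[c[:,0],-c[:,1]]/-c[:,2:];u=u*(1+d["k1"]*(u**2).sum(1,keepdims=True))
    return u*[K[0,0],K[1,1]]+K[:2,2]
def rect(m,d,z):
    c=max(cv2.findContours(m,cv2.RETR_EXTERNAL,cv2.CHAIN_APPROX_NONE)[0],key=cv2.contourArea)
    c=cv2.convexHull(c)[:,0].astype(float)
    w=plane(d,c,z)[:,:2]
    (cx,cy),sz,a=cv2.minAreaRect((w*1000).astype(np.float32))
    return cx,cy,sz,a,cv2.contourArea((w*1000).astype(np.float32))
def blob(m):
    n,l,s,c=cv2.connectedComponentsWithStats(m)
    return sorted([(int(s[i,4]),c[i].round(1).tolist()) for i in range(1,n)],reverse=True)[:4]
def st():
    s=sense();q=s["tool_rot"];r=R.from_quat(q[[1,2,3,0]]).as_matrix()
    print("t",round(s["time_s"],2),"pos",s["position"].round(4),"x",r[:,0].round(3),"z",r[:,2].round(3),"F",s["wrist_force"].round(1),"T",s["ft_torque"].round(2),"gap",round(s["finger_gap"],4),"j",s["joint_positions"].round(2));return s
E
python3 - <<'E'
from h import *
st()
d=get_image("top");im=d["image"];g=im.min(2)
m=np.zeros(g.shape,np.uint8);m[170:290,250:390]=(g[170:290,250:390]>175)*1
print(g[228,285:360:8],g[280,300])
for th in(140,155,170):
    m[170:290,250:390]=g[170:290,250:390]>th
    mm=cv2.morphologyEx(m,cv2.MORPH_OPEN,np.ones((9,9)));print(th,rect(mm,d,.059))
k=np.zeros_like(m);k[215:245,305:335]=im[215:245,305:335].max(2)<100
print(blob(k));print(plane(d,blob(k)[0][1],.085))
hsv=cv2.cvtColor(im,cv2.COLOR_RGB2HSV)
t=np.zeros_like(m);t[165:195,275:375]=cv2.inRange(hsv,(3,120,60),(18,255,255))[165:195,275:375]>0
print("tube",blob(t),rect(t,d,.04))
for n,px in(("spool",(146,184)),("tape",(125,234)),("valve",(440,193))):print(n,plane(d,px,.04))
s=get_image("scene");im=s["image"]
k=np.zeros_like(m);k[185:210,228:252]=im[185:210,228:252].max(2)<90
c=blob(k);print(c);o,v=ray(s,c[0][1]);o2,v2=ray(d,blob(k)[0][1]);print(plane(s,c[0][1],.081))
cv2.imwrite("pics/c.png",np.hstack([cv2.resize(d["image"][160:290,250:390],None,fx=3,fy=3,interpolation=0),cv2.resize(im[180:270,170:300],None,fx=3,fy=390/90,interpolation=0)])[:,:,::-1])
E
```

```text
t 0.15 pos [0.1566 0.6819 0.2274] x [-0.    -0.001 -1.   ] z [ 0.224  0.975 -0.001] F [ 0.2 -0.2  0.1] T [ 0.02 -0.01  0.02] gap 0.091 j [ 1.31  0.38  1.73 -0.    1.03 -0.03]
[170 170 170 170  73 140 170 168 169 167] 121
140 (554.4481201171875, -72.16189575195312, (205.3771209716797, 207.27536010742188), 83.8458023071289, 39899.293483687725)
155 (554.8208618164062, -72.80438232421875, (201.4109649658203, 203.07325744628906), 83.8216781616211, 38242.13968427066)Traceback (most recent call last):
  File "<stdin>", line 8, in <module>
  File "h.py", line 18, in rect
    c=max(cv2.findContours(m,cv2.RETR_EXTERNAL,cv2.CHAIN_APPROX_NONE)[0],key=cv2.contourArea)
ValueError: max() iterable argument is empty
```

```bash
python3 - <<'E'
from h import *
d=get_image("top");im=d["image"];g=im.min(2)
m=np.zeros(g.shape,np.uint8)
for th in(140,150,160):
    m[170:290,250:390]=g[170:290,250:390]>th
    mm=cv2.morphologyEx(m,cv2.MORPH_CLOSE,np.ones((15,15)))
    mm=cv2.morphologyEx(mm,cv2.MORPH_OPEN,np.ones((31,31)));print(th,rect(mm,d,.059))
k=np.zeros_like(m);k[215:245,305:335]=im[215:245,305:335].max(2)<100
print(blob(k));print(plane(d,blob(k)[0][1],.085))
hsv=cv2.cvtColor(im,cv2.COLOR_RGB2HSV)
t=np.zeros_like(m);t[165:195,275:375]=cv2.inRange(hsv,(3,100,60),(18,255,255))[165:195,275:375]>0
print("tube",blob(t),rect(t,d,.03))
for n,px in(("spool",(146,184)),("tape",(125,234)),("valve",(440,193))):print(n,plane(d,px,.04))
s=get_image("scene");im=s["image"]
k=np.zeros_like(m);k[185:210,228:252]=im[185:210,228:252].max(2)<90
c=blob(k);print(c);print(plane(s,c[0][1],.081))
cv2.imwrite("pics/c.png",np.hstack([cv2.resize(d["image"][160:290,250:390],None,fx=3,fy=3,interpolation=0),cv2.resize(im[180:270,170:300],(370,390),interpolation=0)])[:,:,::-1])
E
```

```text
140 (546.2125244140625, -70.55536651611328, (205.15383911132812, 191.30348205566406), 89.58381652832031, 36856.45435564601)
150 (546.023193359375, -70.51950073242188, (200.056396484375, 186.25880432128906), 89.62987518310547, 35308.742066279214)
160 (546.0908203125, -71.59981536865234, (197.82676696777344, 185.98715209960938), 89.60363006591797, 34560.901756411404)
[(60, [319.5, 228.0])]
[[ 0.54263169 -0.07094404  0.085     ]]
tube [(607, [324.7, 177.8])] (687.8313598632812, -87.9665298461914, (239.8410186767578, 21.236480712890625), 83.73017120361328, 4685.26915066893)
spool [[0.65831793 0.400499   0.04      ]]
tape [[0.5191708  0.44831734 0.04      ]]
valve [[ 0.64975162 -0.4020857   0.04      ]]
[(70, [239.0, 197.8])]
[[ 0.5505467  -0.06818947  0.081     ]]
```

View pics/c.png

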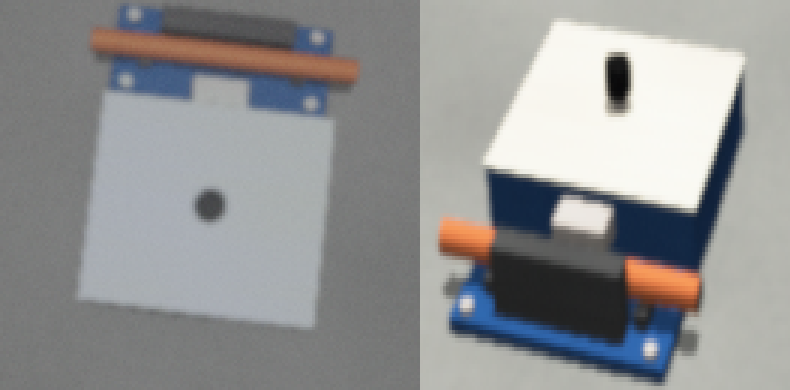

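The tube direction gives a box yaw of about -6.3°, with the centre near (0.545,-0.071), and the lid and knob agree with this. I'm moving over the knob at safe height, turning +0.116 rad on the way.

```bash
python3 -m pendant '[{"jaw":1,"tx":35,"ty":-20,"tz":0,"rz":0.06},{"jaw":1,"tx":70,"ty":-40,"rz":0.116},{"jaw":1,"tx":105,"ty":-60,"rz":0.116},{"jaw":1,"tx":140,"ty":-80,"rz":0.116},{"jaw":1,"tx":170,"ty":-105,"rz":0.116}]'
python3 -m pendant '[{"jaw":1,"tx":30,"ty":-25},{"jaw":1,"tx":60,"ty":-50},{"jaw":1,"tx":90,"ty":-75},{"jaw":1,"tx":115,"ty":-105},{"jaw":1,"tx":140,"ty":-135}]'
python3 -m pendant '[{"jaw":1,"tx":10,"ty":-38},{"jaw":1,"tx":20,"ty":-76},{"jaw":1,"tx":30,"ty":-114},{"jaw":1,"tx":40,"ty":-152},{"jaw":1,"tx":50,"ty":-190}]'
python3 -c "from h import *;st()"
```

```text
t 0.3 pos [0.1567 0.6821 0.2277] x [-0. -0. -1.] z [ 0.224  0.975 -0.   ] F [0.2 0.2 0.1] T [ 0.02 -0.02  0.02] gap 0.0913 j [ 1.31  0.38  1.73 -0.    1.03 -0.03]invalid input at $[0]: expected keys jaw, tx, ty, tz, rx, ry, rz
invalid input at $[0]: expected keys jaw, tx, ty, tz, rx, ry, rz
invalid input at $[0]: expected keys jaw, tx, ty, tz, rx, ry, rz
```

All seven keys are required in each row.

```bash
python3 -m pendant '[{"jaw":1,"tx":35,"ty":-20,"tz":0,"rx":0,"ry":0,"rz":0.06},{"jaw":1,"tx":70,"ty":-40,"tz":0,"rx":0,"ry":0,"rz":0.116},{"jaw":1,"tx":105,"ty":-60,"tz":0,"rx":0,"ry":0,"rz":0.116},{"jaw":1,"tx":140,"ty":-80,"tz":0,"rx":0,"ry":0,"rz":0.116},{"jaw":1,"tx":170,"ty":-105,"tz":0,"rx":0,"ry":0,"rz":0.116}]'
python3 -m pendant '[{"jaw":1,"tx":30,"ty":-25,"tz":0,"rx":0,"ry":0,"rz":0},{"jaw":1,"tx":60,"ty":-50,"tz":0,"rx":0,"ry":0,"rz":0},{"jaw":1,"tx":90,"ty":-75,"tz":0,"rx":0,"ry":0,"rz":0},{"jaw":1,"tx":115,"ty":-105,"tz":0,"rx":0,"ry":0,"rz":0},{"jaw":1,"tx":140,"ty":-135,"tz":0,"rx":0,"ry":0,"rz":0}]'
python3 -m pendant '[{"jaw":1,"tx":10,"ty":-38,"tz":0,"rx":0,"ry":0,"rz":0},{"jaw":1,"tx":20,"ty":-76,"tz":0,"rx":0,"ry":0,"rz":0},{"jaw":1,"tx":30,"ty":-114,"tz":0,"rx":0,"ry":0,"rz":0},{"jaw":1,"tx":40,"ty":-152,"tz":0,"rx":0,"ry":0,"rz":0},{"jaw":1,"tx":50,"ty":-190,"tz":0,"rx":0,"ry":0,"rz":0}]'
python3 -c "from h import *;st()"
```

```text
time_s: 0.72
position: [0.3286, 0.5765, 0.2281]
tool_rot: [0.527, -0.472, 0.526, 0.472]
wrist_force: [0.9, 0.3, 0.5]
finger_gap: 0.0913
time_s: 1.13
position: [0.468, 0.4408, 0.228]
tool_rot: [0.527, -0.472, 0.527, 0.472]
wrist_force: [0.6, 0.0, 0.3]
finger_gap: 0.0909
time_s: 1.55
position: [0.5169, 0.2504, 0.228]
tool_rot: [0.527, -0.472, 0.527, 0.472]
wrist_force: [1.1, -0.0, 0.1]
finger_gap: 0.0911
t 1.55 pos [0.5169 0.2504 0.228 ] x [ 0.  0. -1.] z [0.109 0.994 0.   ] F [ 1.1 -0.   0.1] T [ 0.01 -0.03  0.  ] gap 0.0911 j [ 0.41  0.18  1.99 -0.    0.97 -1.05]
```

```bash
python3 -m pendant '[{"jaw":1,"tx":4,"ty":-40,"tz":0,"rx":0,"ry":0,"rz":0},{"jaw":1,"tx":8,"ty":-80,"tz":0,"rx":0,"ry":0,"rz":0},{"jaw":1,"tx":12,"ty":-120,"tz":0,"rx":0,"ry":0,"rz":0},{"jaw":1,"tx":16,"ty":-160,"tz":0,"rx":0,"ry":0,"rz":0},{"jaw":1,"tx":20,"ty":-200,"tz":0,"rx":0,"ry":0,"rz":0}]'
python3 -m pendant '[{"jaw":1,"tx":3,"ty":-40,"tz":0,"rx":0,"ry":0,"rz":0},{"jaw":1,"tx":6,"ty":-80,"tz":-10,"rx":0,"ry":0,"rz":0},{"jaw":1,"tx":8,"ty":-121,"tz":-20,"rx":0,"ry":0,"rz":0},{"jaw":1,"tx":8,"ty":-121,"tz":-50,"rx":0,"ry":0,"rz":0},{"jaw":1,"tx":8,"ty":-121,"tz":-70,"rx":0,"ry":0,"rz":0}]'
python3 - <<'E'
from h import *
st()
d=get_image("wrist");cv2.imwrite("pics/w1.png",d["image"][:,:,::-1])
print(proj(d,[.545,-.071,.093]),d["extrinsics"][:3,:])
E
```

```text
time_s: 1.97
position: [0.5366, 0.0503, 0.2281]
tool_rot: [0.527, -0.472, 0.527, 0.472]
wrist_force: [0.7, 0.2, -0.3]
finger_gap: 0.0913
time_s: 2.38
position: [0.5446, -0.071, 0.1568]
tool_rot: [0.528, -0.471, 0.527, 0.471]
wrist_force: [-0.6, 0.1, -0.5]
finger_gap: 0.0909
t 2.38 pos [ 0.5446 -0.071   0.1568] x [ 0.001 -0.    -1.   ] z [ 0.113  0.994 -0.   ] F [-0.6  0.1 -0.5] T [ 0.02  0.01 -0.03] gap 0.0909 j [-0.17  0.25  2.07 -0.    0.82 -1.63]
[[278.19509262 233.00858004]] [[ 1.13345535e-01  9.93555356e-01  7.37379422e-04  8.49350732e-03]
 [-9.54723278e-01  1.09120943e-01 -2.76759974e-01  5.39039788e-01]
 [-2.75056818e-01  3.06655139e-02  9.60938798e-01 -1.71342668e-01]]
```

View pics/w1.png

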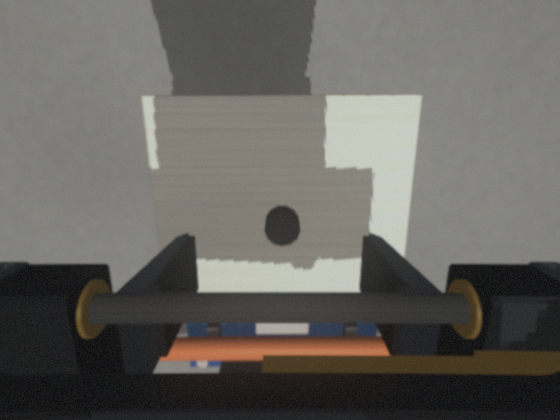

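```bash
python3 - <<'E'
from h import *
d=get_image("wrist");im=d["image"]
k=np.zeros(im.shape[:2],np.uint8);k[195:255,255:315]=im[195:255,255:315].max(2)<70
print(blob(k));p=blob(k)[0][1];print(plane(d,p,.09),plane(d,p,.081))
c=plane(d,[[143,96],[421,96]],.059);print(c,c.mean(0))
E
```

```text
[(1074, [280.5, 230.9])]
[[ 0.54100662 -0.06784447  0.09      ]] [[ 0.54409718 -0.06812574  0.081     ]]
[[ 0.43996342 -0.15467548  0.059     ]
 [ 0.46215846  0.04161026  0.059     ]] [ 0.45106094 -0.05653261  0.059     ]
```

```bash
python3 -m pendant '[{"jaw":1,"tx":-1,"ty":2,"tz":-25,"rx":0,"ry":0,"rz":0},{"jaw":1,"tx":-1,"ty":2,"tz":-50,"rx":0,"ry":0,"rz":0},{"jaw":1,"tx":-1,"ty":2,"tz":-70,"rx":0,"ry":0,"rz":0},{"jaw":1,"tx":-1,"ty":2,"tz":-80,"rx":0,"ry":0,"rz":0},{"jaw":1,"tx":-1,"ty":2,"tz":-80,"rx":0,"ry":0,"rz":0}]'
python3 -m pendant '[{"jaw":0.2,"tx":0,"ty":0,"tz":0,"rx":0,"ry":0,"rz":0},{"jaw":0.2,"tx":0,"ty":0,"tz":0,"rx":0,"ry":0,"rz":0},{"jaw":0.1,"tx":0,"ty":0,"tz":0,"rx":0,"ry":0,"rz":0},{"jaw":0.1,"tx":0,"ty":0,"tz":0,"rx":0,"ry":0,"rz":0},{"jaw":0,"tx":0,"ty":0,"tz":0,"rx":0,"ry":0,"rz":0}]' 35
python3 -m pendant '[{"jaw":0,"tx":0,"ty":0,"tz":0,"rx":0,"ry":0,"rz":0},{"jaw":0,"tx":0,"ty":0,"tz":0,"rx":0,"ry":0,"rz":0},{"jaw":0,"tx":0,"ty":0,"tz":0,"rx":0,"ry":0,"rz":0},{"jaw":0,"tx":0,"ty":0,"tz":0,"rx":0,"ry":0,"rz":0}]'
python3 -c "from h import *;st()"
```

```text
time_s: 2.9
position: [0.5432, -0.0663, 0.0771]
tool_rot: [0.526, -0.471, 0.527, 0.473]
wrist_force: [-0.2, 0.5, -0.1]
finger_gap: 0.0912
time_s: 3.32
position: [0.5442, -0.0668, 0.0787]
tool_rot: [0.527, -0.472, 0.526, 0.471]
wrist_force: [-0.4, -0.2, -1.0]
finger_gap: 0.0607
time_s: 3.65
position: [0.5437, -0.0668, 0.0779]
tool_rot: [0.527, -0.472, 0.527, 0.472]
wrist_force: [0.3, 0.1, -0.3]
finger_gap: 0.0344
t 3.65 pos [ 0.5437 -0.0668  0.0779] x [-0. -0. -1.] z [ 0.11   0.994 -0.   ] F [ 0.3  0.1 -0.3] T [ 0.04  0.   -0.06] gap 0.0344 j [-0.16  0.38  2.09 -0.    0.67 -1.63]
```

```bash
python3 -m pendant '[{"jaw":0,"tx":0,"ty":0,"tz":0,"rx":0,"ry":0,"rz":0},{"jaw":0,"tx":0,"ty":0,"tz":0,"rx":0,"ry":0,"rz":0},{"jaw":0,"tx":0,"ty":0,"tz":0,"rx":0,"ry":0,"rz":0},{"jaw":0,"tx":0,"ty":0,"tz":0,"rx":0,"ry":0,"rz":0},{"jaw":0,"tx":0,"ty":0,"tz":0,"rx":0,"ry":0,"rz":0}]' 45
python3 -c "from h import *;st()"
python3 -m pendant '[{"jaw":0,"tx":0,"ty":0,"tz":3,"rx":0,"ry":0,"rz":0},{"jaw":0,"tx":0,"ty":0,"tz":8,"rx":0,"ry":0,"rz":0},{"jaw":0,"tx":0,"ty":0,"tz":14,"rx":0,"ry":0,"rz":0},{"jaw":0,"tx":0,"ty":0,"tz":22,"rx":0,"ry":0,"rz":0},{"jaw":0,"tx":0,"ty":0,"tz":30,"rx":0,"ry":0,"rz":0}]'
python3 - <<'E'
from h import *
st()
for n in("wrist","scene"):
    d=get_image(n);cv2.imwrite(f"pics/{n}2.png",d["image"][:,:,::-1])
E
```

```text
time_s: 4.07
position: [0.5437, -0.0668, 0.0779]
tool_rot: [0.527, -0.472, 0.527, 0.472]
wrist_force: [-0.8, -1.8, 0.0]
finger_gap: 0.0252
t 4.07 pos [ 0.5437 -0.0668  0.0779] x [-0. -0. -1.] z [ 0.11   0.994 -0.   ] F [-0.8 -1.8  0. ] T [-0.28  0.06 -0.01] gap 0.0252 j [-0.16  0.38  2.09 -0.    0.67 -1.63]
time_s: 4.48
position: [0.5437, -0.0667, 0.1088]
tool_rot: [0.527, -0.472, 0.527, 0.472]
wrist_force: [0.4, -0.0, -3.7]
finger_gap: 0.025
t 4.48 pos [ 0.5437 -0.0667  0.1088] x [ 0.  0. -1.] z [0.11  0.994 0.   ] F [ 0.4 -0.  -3.7] T [0.02 0.02 0.  ] gap 0.025 j [-0.16  0.32  2.09  0.    0.73 -1.63]
```

View pics/scene2.png

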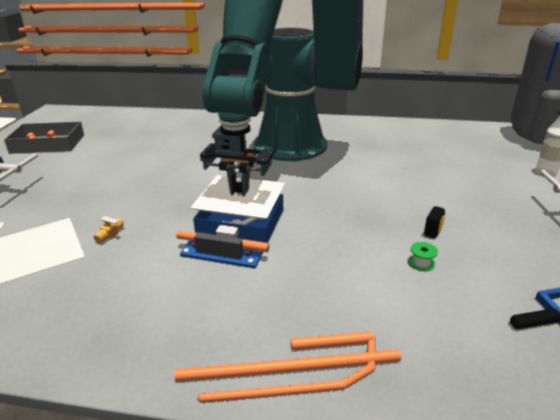

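View pics/wrist2.png

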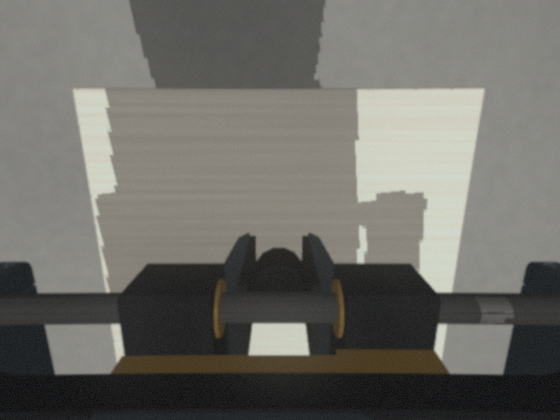

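The lid hangs level from the fingers with about 3.7 N of weight. I'm carrying it to y ≈ +0.205 on the clear bench.

```bash
python3 -m pendant '[{"jaw":0,"tx":0,"ty":0,"tz":12,"rx":0,"ry":0,"rz":0},{"jaw":0,"tx":0,"ty":6,"tz":25,"rx":0,"ry":0,"rz":0},{"jaw":0,"tx":0,"ty":18,"tz":30,"rx":0,"ry":0,"rz":0},{"jaw":0,"tx":0,"ty":36,"tz":30,"rx":0,"ry":0,"rz":0},{"jaw":0,"tx":0,"ty":58,"tz":30,"rx":0,"ry":0,"rz":0}]'
python3 -m pendant '[{"jaw":0,"tx":0,"ty":23,"tz":0,"rx":0,"ry":0,"rz":0},{"jaw":0,"tx":0,"ty":46,"tz":0,"rx":0,"ry":0,"rz":0},{"jaw":0,"tx":0,"ty":69,"tz":0,"rx":0,"ry":0,"rz":0},{"jaw":0,"tx":0,"ty":92,"tz":0,"rx":0,"ry":0,"rz":0},{"jaw":0,"tx":0,"ty":115,"tz":0,"rx":0,"ry":0,"rz":0}]'
python3 -m pendant '[{"jaw":0,"tx":0,"ty":23,"tz":0,"rx":0,"ry":0,"rz":0},{"jaw":0,"tx":0,"ty":46,"tz":0,"rx":0,"ry":0,"rz":0},{"jaw":0,"tx":0,"ty":69,"tz":0,"rx":0,"ry":0,"rz":0},{"jaw":0,"tx":0,"ty":88,"tz":0,"rx":0,"ry":0,"rz":0},{"jaw":0,"tx":0,"ty":97,"tz":0,"rx":0,"ry":0,"rz":0}]'
python3 -m pendant '[{"jaw":0,"tx":0,"ty":2,"tz":-12,"rx":0,"ry":0,"rz":0},{"jaw":0,"tx":0,"ty":2,"tz":-28,"rx":0,"ry":0,"rz":0},{"jaw":0,"tx":0,"ty":2,"tz":-44,"rx":0,"ry":0,"rz":0},{"jaw":0,"tx":0,"ty":2,"tz":-58,"rx":0,"ry":0,"rz":0},{"jaw":0,"tx":0,"ty":2,"tz":-68,"rx":0,"ry":0,"rz":0}]'
python3 - <<'E'
from h import *
st()
for n in("scene",):
    d=get_image(n);cv2.imwrite(f"pics/{n}3.png",d["image"][:,:,::-1])
E
```

```text
time_s: 5.0
position: [0.5441, -0.0078, 0.1391]
tool_rot: [0.527, -0.472, 0.526, 0.471]
wrist_force: [1.4, 0.6, -3.9]
finger_gap: 0.0251
time_s: 5.42
position: [0.5434, 0.1084, 0.1386]
tool_rot: [0.527, -0.472, 0.526, 0.472]
wrist_force: [0.3, 0.3, -4.4]
finger_gap: 0.0249
time_s: 5.83
position: [0.5434, 0.2061, 0.1386]
tool_rot: [0.527, -0.472, 0.526, 0.472]
wrist_force: [0.5, -0.2, -3.6]
finger_gap: 0.025
time_s: 6.25
position: [0.5429, 0.2046, 0.0681]
tool_rot: [0.526, -0.471, 0.527, 0.472]
wrist_force: [-0.9, -0.4, -4.4]
finger_gap: 0.025
t 6.25 pos [0.5429 0.2046 0.0681] x [-0.002 -0.001 -1.   ] z [ 0.11   0.994 -0.001] F [-0.9 -0.4 -4.4] T [ 0.05 -0.01 -0.02] gap 0.025 j [ 0.32  0.43  2.03 -0.    0.68 -1.14]
```

View pics/scene3.png

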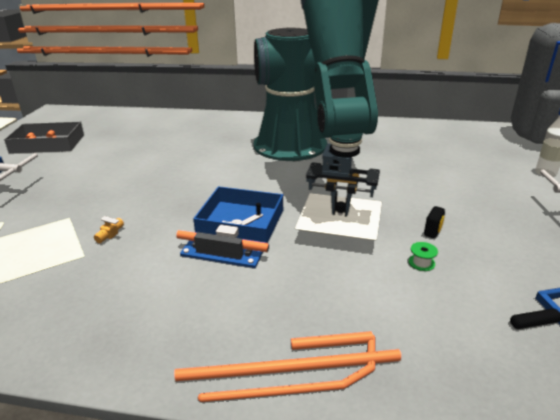

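```bash
python3 -m pendant '[{"jaw":0,"tx":0,"ty":0,"tz":-10,"rx":0,"ry":0,"rz":0},{"jaw":0,"tx":0,"ty":0,"tz":-18,"rx":0,"ry":0,"rz":0},{"jaw":0,"tx":0,"ty":0,"tz":-26,"rx":0,"ry":0,"rz":0},{"jaw":0,"tx":0,"ty":0,"tz":-32,"rx":0,"ry":0,"rz":0},{"jaw":0,"tx":0,"ty":0,"tz":-34,"rx":0,"ry":0,"rz":0}]'
python3 -m pendant '[{"jaw":0,"tx":0,"ty":0,"tz":-1,"rx":0,"ry":0,"rz":0},{"jaw":0,"tx":0,"ty":0,"tz":-2,"rx":0,"ry":0,"rz":0},{"jaw":0,"tx":0,"ty":0,"tz":-2,"rx":0,"ry":0,"rz":0}]'
python3 -m pendant '[{"jaw":0,"tx":0,"ty":0,"tz":-1,"rx":0,"ry":0,"rz":0},{"jaw":0,"tx":0,"ty":0,"tz":-1,"rx":0,"ry":0,"rz":0}]'
```

```text
time_s: 6.72
position: [0.5434, 0.2051, 0.035]
tool_rot: [0.526, -0.472, 0.527, 0.472]
wrist_force: [-0.7, -0.3, -4.2]
finger_gap: 0.0247
time_s: 6.97
position: [0.5439, 0.2053, 0.0341]
tool_rot: [0.527, -0.472, 0.527, 0.472]
wrist_force: [-0.4, 0.2, -4.3]
finger_gap: 0.0251
time_s: 7.13
position: [0.5439, 0.2053, 0.0331]
tool_rot: [0.527, -0.472, 0.527, 0.472]
wrist_force: [0.2, 0.0, -4.0]
finger_gap: 0.0252
```

```bash
python3 -m pendant '[{"jaw":0,"tx":0,"ty":0,"tz":-1,"rx":0,"ry":0,"rz":0},{"jaw":0,"tx":0,"ty":0,"tz":-1,"rx":0,"ry":0,"rz":0}]'
python3 -m pendant '[{"jaw":0,"tx":0,"ty":0,"tz":-1,"rx":0,"ry":0,"rz":0},{"jaw":0,"tx":0,"ty":0,"tz":-1,"rx":0,"ry":0,"rz":0}]'
```

```text
time_s: 7.3
position: [0.5437, 0.2053, 0.0319]
tool_rot: [0.527, -0.472, 0.527, 0.472]
wrist_force: [-0.5, -0.4, -4.1]
finger_gap: 0.0252
time_s: 7.47
position: [0.5438, 0.2053, 0.0309]
tool_rot: [0.527, -0.472, 0.527, 0.472]
wrist_force: [-0.4, 0.7, -4.0]
finger_gap: 0.0251
```

```bash
python3 -m pendant '[{"jaw":0,"tx":0,"ty":0,"tz":-1,"rx":0,"ry":0,"rz":0},{"jaw":0,"tx":0,"ty":0,"tz":-1,"rx":0,"ry":0,"rz":0}]'
```

```text
time_s: 7.63
position: [0.5438, 0.2053, 0.0309]
tool_rot: [0.527, -0.472, 0.527, 0.472]
wrist_force: [-7.4, -1.5, 15.0]
finger_gap: 0.0249
```

The lid touched down at TCP z ≈ 0.031. I'm easing off 1 mm and opening.

```bash
python3 -m pendant '[{"jaw":0,"tx":0,"ty":0,"tz":0.5,"rx":0,"ry":0,"rz":0},{"jaw":0.4,"tx":0,"ty":0,"tz":0.5,"rx":0,"ry":0,"rz":0},{"jaw":0.6,"tx":0,"ty":0,"tz":0.5,"rx":0,"ry":0,"rz":0},{"jaw":0.8,"tx":0,"ty":0,"tz":0.5,"rx":0,"ry":0,"rz":0},{"jaw":0.8,"tx":0,"ty":0,"tz":0.5,"rx":0,"ry":0,"rz":0}]'
python3 -m pendant '[{"jaw":0.8,"tx":0,"ty":0,"tz":0,"rx":0,"ry":0,"rz":0},{"jaw":0.8,"tx":0,"ty":0,"tz":0,"rx":0,"ry":0,"rz":0},{"jaw":0.8,"tx":0,"ty":0,"tz":0,"rx":0,"ry":0,"rz":0},{"jaw":0.8,"tx":0,"ty":0,"tz":0,"rx":0,"ry":0,"rz":0},{"jaw":0.8,"tx":0,"ty":0,"tz":0,"rx":0,"ry":0,"rz":0}]'
python3 -m pendant '[{"jaw":0.8,"tx":0,"ty":0,"tz":5,"rx":0,"ry":0,"rz":0},{"jaw":0.8,"tx":0,"ty":0,"tz":20,"rx":0,"ry":0,"rz":0},{"jaw":0.8,"tx":0,"ty":0,"tz":45,"rx":0,"ry":0,"rz":0},{"jaw":0.8,"tx":0,"ty":0,"tz":75,"rx":0,"ry":0,"rz":0},{"jaw":0.8,"tx":0,"ty":0,"tz":110,"rx":0,"ry":0,"rz":0}]'
python3 - <<'E'
from h import *
st()
for n in("scene","top"):
    d=get_image(n);cv2.imwrite(f"pics/{n}4.png",d["image"][:,:,::-1])
E
```

```text
time_s: 8.05
position: [0.5439, 0.2053, 0.0305]
tool_rot: [0.527, -0.472, 0.527, 0.472]
wrist_force: [0.6, -0.5, -0.6]
finger_gap: 0.0486
time_s: 8.47
position: [0.5437, 0.2052, 0.0304]
tool_rot: [0.527, -0.472, 0.527, 0.472]
wrist_force: [-1.4, 0.5, 0.4]
finger_gap: 0.0728
time_s: 8.88
position: [0.5428, 0.2049, 0.141]
tool_rot: [0.526, -0.472, 0.527, 0.472]
wrist_force: [0.5, -0.5, 0.4]
finger_gap: 0.0734
t 8.88 pos [0.5428 0.2049 0.141 ] x [-0.002 -0.001 -1.   ] z [ 0.11   0.994 -0.001] F [ 0.5 -0.5  0.4] T [ 0.05  0.03 -0.02] gap 0.0734 j [ 0.32  0.32  2.01 -0.    0.81 -1.14]
```

View pics/scene4.png

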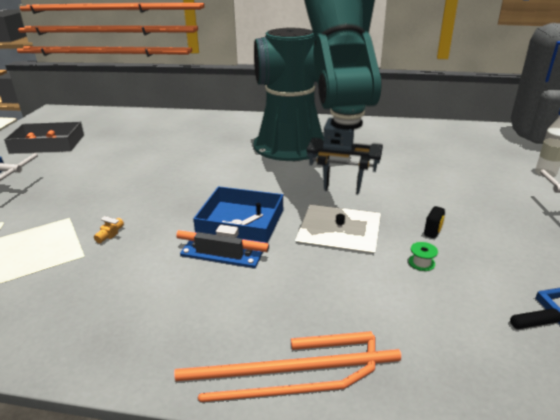

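View pics/top4.png

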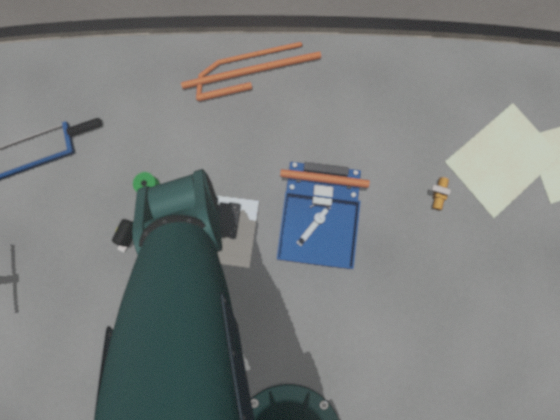

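The lid lies flat on the bench and the bystanders look untouched. The box is open: peg near (299,242), pivot near (320,217) in the top view.

```bash
python3 - <<'E'
from h import *
d=get_image("top");im=d["image"];m=np.zeros(im.shape[:2],np.uint8)
hsv=cv2.cvtColor(im,cv2.COLOR_RGB2HSV)
b=cv2.inRange(hsv,(100,90,40),(125,255,255));b[:,:270]=0;b[:,370:]=0;b[:196]=0
b=cv2.morphologyEx(b,cv2.MORPH_CLOSE,np.ones((25,25)));print("box",rect(b,d,.055))
m[232:252,290:310]=im[232:252,290:310].max(2)<70
print(blob(m));print(plane(d,blob(m)[0][1],.048))
c=np.array([.544,-.0695]);a=np.radians(-6.35);X=np.array([np.cos(a),np.sin(a)]);Y=np.array([-X[1],X[0]])
pv=c+.035*X;print("pivot",pv)
for th in np.arange(0,.81,.1):
    t=.55-th;print(round(th,1),(pv+.08*(-np.cos(t)*X+np.sin(t)*Y)).round(4))
cv2.imwrite("pics/c4.png",cv2.resize(im[160:290,250:390],None,fx=5,fy=4.6,interpolation=cv2.INTER_CUBIC)[:,:,::-1])
s=get_image("scene");cv2.imwrite("pics/s4.png",cv2.resize(s["image"][180:270,170:300],None,fx=6,fy=6,interpolation=cv2.INTER_CUBIC)[:,:,::-1])
E
```

```text
box (548.1727294921875, -71.5255355834961, (196.74403381347656, 190.2613067626953), 83.95091247558594, 34924.44783503079)
[]Traceback (most recent call last):
  File "<stdin>", line 7, in <module>
IndexError: list index out of range
```

```bash
python3 - <<'E'
from h import *
d=get_image("top");im=d["image"];m=np.zeros(im.shape[:2],np.uint8)
w=hsv=cv2.cvtColor(im,cv2.COLOR_RGB2HSV)[232:252,290:310]
print(im[234:250,292:308].max(2))
m[232:252,290:310]=im[232:252,290:310,2]<90
print(blob(m))
if blob(m):print(plane(d,blob(m)[0][1],.048))
c=np.array([.545,-.0695]);a=np.radians(-6.35);X=np.array([np.cos(a),np.sin(a)]);Y=np.array([-X[1],X[0]])
pv=c+.035*X;print("pivot",pv)
for th in np.arange(0,.81,.1):
    t=.55-th;print(round(th,1),(pv+.08*(-np.cos(t)*X+np.sin(t)*Y)).round(4))
cv2.imwrite("pics/c4.png",cv2.resize(im[160:290,250:390],None,fx=5,fy=4.6,interpolation=cv2.INTER_CUBIC)[:,:,::-1])
s=get_image("scene");cv2.imwrite("pics/s4.png",cv2.resize(s["image"][180:270,170:300],None,fx=6,fy=6,interpolation=cv2.INTER_CUBIC)[:,:,::-1])
E
```

```text
[[157 157 159 158 157 157 158 157 156 158 164 179 192 197 200 200]
 [158 160 158 158 159 158 159 157 160 163 177 189 198 200 201 197]
 [159 157 159 157 158 160 157 156 158 167 183 195 198 201 197 190]
 [158 158 158 160 159 157 153 151 146 157 176 190 196 198 191 180]
 [159 160 159 157 156 155 147 131 119 120 143 168 187 191 182 166]
 [157 159 158 158 155 150 138 114  92  86 104 138 168 176 169 159]
 [157 159 159 159 156 152 136 106  79  78  88 116 146 161 158 156]
 [159 160 157 158 160 161 147 112  85  80  82 106 134 149 154 156]
 [159 160 159 157 159 163 154 131 100  86  92 108 133 152 156 155]
 [159 159 157 158 156 159 158 148 132 114 109 124 142 152 155 156]
 [159 159 158 155 154 151 154 160 152 140 132 141 152 156 159 156]
 [157 158 158 158 154 156 157 157 160 154 148 150 154 155 156 159]
 [157 158 157 158 157 158 157 158 156 156 155 156 159 158 157 158]
 [159 158 157 158 157 158 159 158 157 154 156 157 157 156 158 157]
 [159 154 157 157 157 159 156 157 156 157 158 157 157 156 157 156]
 [156 158 156 159 159 158 158 158 159 158 158 157 157 156 155 156]]
[(8, [301.0, 240.5])]
[[ 0.51320219 -0.02595929  0.048     ]]
pivot [ 0.57978527 -0.07337106]
0.0 [ 0.5166 -0.0243]
0.1 [ 0.512  -0.0308]
0.2 [ 0.5081 -0.0378]
0.3 [ 0.5049 -0.0451]
0.4 [ 0.5025 -0.0527]
0.5 [ 0.5008 -0.0606]
0.6 [ 0.4999 -0.0685]
0.7 [ 0.4998 -0.0765]
0.8 [ 0.5006 -0.0845]
```

View pics/c4.png

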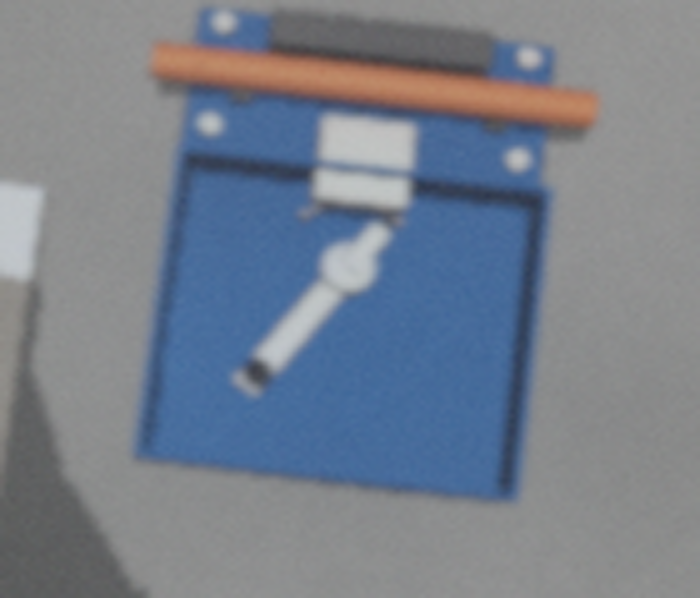

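View pics/s4.png

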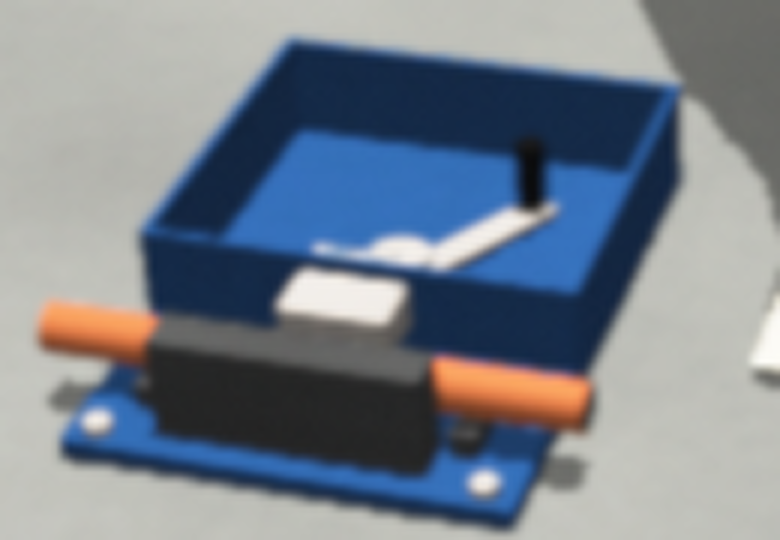

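```bash
python3 -m pendant '[{"jaw":0.6,"tx":-5,"ty":-38,"tz":0,"rx":0,"ry":0,"rz":0},{"jaw":0.6,"tx":-10,"ty":-76,"tz":0,"rx":0,"ry":0,"rz":0},{"jaw":0.6,"tx":-14,"ty":-114,"tz":0,"rx":0,"ry":0,"rz":0},{"jaw":0.6,"tx":-18,"ty":-150,"tz":0,"rx":0,"ry":0,"rz":0},{"jaw":0.6,"tx":-22,"ty":-185,"tz":0,"rx":0,"ry":0,"rz":0}]'
python3 -m pendant '[{"jaw":0.6,"tx":-3,"ty":-25,"tz":0,"rx":0,"ry":0,"rz":0},{"jaw":0.6,"tx":-5,"ty":-45,"tz":0,"rx":0,"ry":0,"rz":0},{"jaw":0.6,"tx":-5,"ty":-45,"tz":0,"rx":0,"ry":0,"rz":0},{"jaw":0.6,"tx":-5,"ty":-45,"tz":0,"rx":0,"ry":0,"rz":0}]'
python3 - <<'E'
from h import *
st()
d=get_image("wrist");cv2.imwrite("pics/w5.png",d["image"][:,:,::-1])
print(proj(d,[[.516,-.025,.048],[.516,-.025,.012]]))
E
```

```text
time_s: 9.55
position: [0.5203, 0.0186, 0.1391]
tool_rot: [0.526, -0.471, 0.527, 0.472]
wrist_force: [0.8, 0.4, -0.7]
finger_gap: 0.055
time_s: 9.88
position: [0.516, -0.0254, 0.1394]
tool_rot: [0.527, -0.471, 0.528, 0.472]
wrist_force: [0.1, 0.1, 0.0]
finger_gap: 0.0546
t 9.88 pos [ 0.516  -0.0254  0.1394] x [-0.002  0.    -1.   ] z [0.111 0.994 0.   ] F [0.1 0.1 0. ] T [-0.    0.03  0.02] gap 0.0546 j [-0.09  0.23  2.14  0.    0.78 -1.55]
[[278.65935146 220.91712555]
 [278.60493139 208.73786648]]
```

View pics/w5.png

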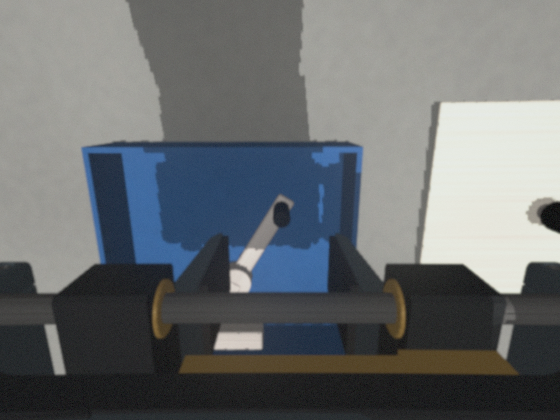

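The peg is at (282,213), where it was predicted. I'm descending around it.

```bash
python3 -m pendant '[{"jaw":0.5,"tx":0,"ty":2,"tz":-30,"rx":0,"ry":0,"rz":0},{"jaw":0.5,"tx":0,"ty":2,"tz":-60,"rx":0,"ry":0,"rz":0},{"jaw":0.5,"tx":0,"ty":2,"tz":-85,"rx":0,"ry":0,"rz":0},{"jaw":0.5,"tx":0,"ty":2,"tz":-98,"rx":0,"ry":0,"rz":0},{"jaw":0.5,"tx":0,"ty":2,"tz":-105,"rx":0,"ry":0,"rz":0}]'
python3 -m pendant '[{"jaw":0.3,"tx":0,"ty":0,"tz":0,"rx":0,"ry":0,"rz":0},{"jaw":0.25,"tx":0,"ty":0,"tz":0,"rx":0,"ry":0,"rz":0},{"jaw":0.25,"tx":0,"ty":0,"tz":0,"rx":0,"ry":0,"rz":0}]' 25
python3 - <<'E'
from h import *
st()
d=get_image("wrist");cv2.imwrite("pics/w6.png",d["image"][:,:,::-1])
d=get_image("scene");cv2.imwrite("pics/s6.png",cv2.resize(d["image"][130:270,170:320],None,fx=5,fy=4,interpolation=2)[:,:,::-1])
E
```

```text
time_s: 10.35
position: [0.5153, -0.0216, 0.033]
tool_rot: [0.526, -0.471, 0.527, 0.473]
wrist_force: [-0.5, 0.4, -0.0]
finger_gap: 0.0454
time_s: 10.6
position: [0.5174, -0.0225, 0.0363]
tool_rot: [0.527, -0.472, 0.526, 0.472]
wrist_force: [-0.4, -0.9, 1.2]
finger_gap: 0.0282
t 10.6 pos [ 0.5174 -0.0225  0.0363] x [ 0.001 -0.    -1.   ] z [0.109 0.994 0.   ] F [-0.4 -0.9  1.2] T [ 0.04 -0.03  0.  ] gap 0.0282 j [-0.09  0.42  2.15 -0.    0.57 -1.55]
```

View pics/w6.png

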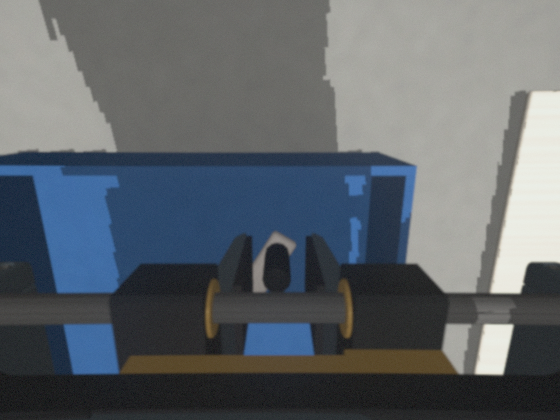

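View pics/s6.png

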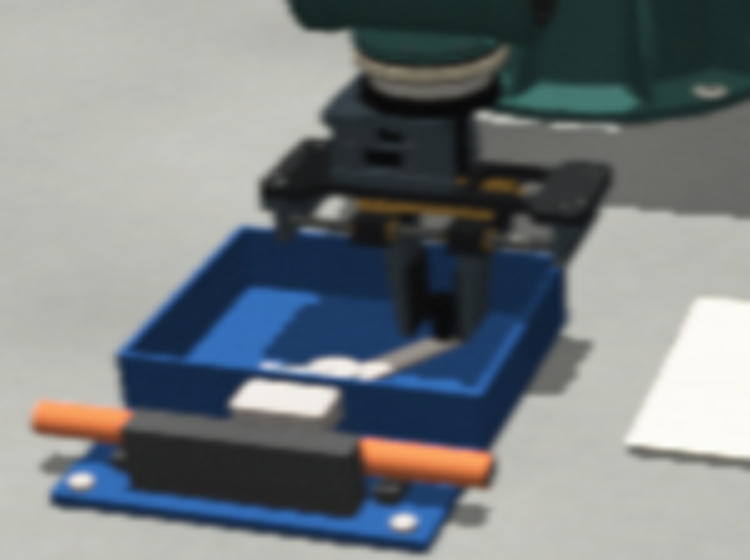

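The peg stands between the pads. I'm closing gently.

```bash
python3 -m pendant '[{"jaw":0.15,"tx":0,"ty":0,"tz":0,"rx":0,"ry":0,"rz":0},{"jaw":0.1,"tx":0,"ty":0,"tz":0,"rx":0,"ry":0,"rz":0},{"jaw":0.05,"tx":0,"ty":0,"tz":0,"rx":0,"ry":0,"rz":0},{"jaw":0,"tx":0,"ty":0,"tz":0,"rx":0,"ry":0,"rz":0},{"jaw":0,"tx":0,"ty":0,"tz":0,"rx":0,"ry":0,"rz":0}]' 10
python3 -m pendant '[{"jaw":0,"tx":0,"ty":0,"tz":0,"rx":0,"ry":0,"rz":0},{"jaw":0,"tx":0,"ty":0,"tz":0,"rx":0,"ry":0,"rz":0}]'
```

```text
time_s: 11.12
position: [0.5171, -0.0232, 0.036]
tool_rot: [0.527, -0.472, 0.527, 0.472]
wrist_force: [-1.6, -5.6, 5.3]
finger_gap: 0.0136
time_s: 11.28
position: [0.5171, -0.0232, 0.036]
tool_rot: [0.527, -0.472, 0.527, 0.472]
wrist_force: [-1.6, -6.0, 5.3]
finger_gap: 0.0135
```

Gripped (gap 13.5 mm, which matches the peg). I'm advancing along the computed arc in half-click steps and watching the force.

```bash
python3 -m pendant '[{"jaw":0,"tx":-1,"ty":-1.5,"tz":0,"rx":0,"ry":0,"rz":0},{"jaw":0,"tx":-2.5,"ty":-3.5,"tz":0,"rx":0,"ry":0,"rz":0},{"jaw":0,"tx":-3.6,"ty":-5,"tz":0,"rx":0,"ry":0,"rz":0}]' 25
python3 -m pendant '[{"jaw":0,"tx":-1,"ty":-1.5,"tz":0,"rx":0,"ry":0,"rz":0},{"jaw":0,"tx":-1,"ty":-1.5,"tz":0,"rx":0,"ry":0,"rz":0}]'
python3 -m pendant '[{"jaw":0,"tx":-1,"ty":-2,"tz":0,"rx":0,"ry":0,"rz":0},{"jaw":0,"tx":-2,"ty":-3.5,"tz":0,"rx":0,"ry":0,"rz":0},{"jaw":0,"tx":-2,"ty":-3.5,"tz":0,"rx":0,"ry":0,"rz":0}]'
python3 -m pendant '[{"jaw":0,"tx":-1,"ty":-2,"tz":0,"rx":0,"ry":0,"rz":0},{"jaw":0,"tx":-1.9,"ty":-3.5,"tz":0,"rx":0,"ry":0,"rz":0},{"jaw":0,"tx":-1.9,"ty":-3.5,"tz":0,"rx":0,"ry":0,"rz":0}]'
python3 -c "from h import *;st()"
```

```text
time_s: 11.53
position: [0.514, -0.0276, 0.0361]
tool_rot: [0.527, -0.472, 0.526, 0.471]
wrist_force: [3.2, 9.8, 4.2]
finger_gap: 0.0133
time_s: 11.7
position: [0.5129, -0.0292, 0.0361]
tool_rot: [0.527, -0.472, 0.526, 0.471]
wrist_force: [1.8, 4.6, 4.5]
finger_gap: 0.0132
time_s: 11.95
position: [0.5107, -0.0328, 0.036]
tool_rot: [0.527, -0.472, 0.526, 0.471]
wrist_force: [0.7, 4.1, 6.0]
finger_gap: 0.0135
time_s: 12.2
position: [0.5089, -0.0363, 0.0361]
tool_rot: [0.527, -0.472, 0.526, 0.471]
wrist_force: [1.1, 5.0, 6.1]
finger_gap: 0.0136
t 12.2 pos [ 0.5089 -0.0363  0.0361] x [ 0.002  0.    -1.   ] z [0.11  0.994 0.   ] F [1.1 5.  6.1] T [ 0.93 -0.23  0.02] gap 0.0136 j [-0.12  0.41  2.16  0.    0.56 -1.58]
```

```bash
for i in 1; do python3 -m pendant '[{"jaw":0,"tx":-0.9,"ty":-2,"tz":0,"rx":0,"ry":0,"rz":0},{"jaw":0,"tx":-1.6,"ty":-3.6,"tz":0,"rx":0,"ry":0,"rz":0}]'
python3 -m pendant '[{"jaw":0,"tx":-0.9,"ty":-2,"tz":0,"rx":0,"ry":0,"rz":0},{"jaw":0,"tx":-0.9,"ty":-2,"tz":0,"rx":0,"ry":0,"rz":0}]'
python3 -m pendant '[{"jaw":0,"tx":-0.7,"ty":-2,"tz":0,"rx":0,"ry":0,"rz":0},{"jaw":0,"tx":-0.7,"ty":-2,"tz":0,"rx":0,"ry":0,"rz":0}]'
python3 -m pendant '[{"jaw":0,"tx":-0.7,"ty":-2,"tz":0,"rx":0,"ry":0,"rz":0},{"jaw":0,"tx":-0.7,"ty":-2,"tz":0,"rx":0,"ry":0,"rz":0}]'
python3 -m pendant '[{"jaw":0,"tx":-0.6,"ty":-2,"tz":0,"rx":0,"ry":0,"rz":0},{"jaw":0,"tx":-1.2,"ty":-4,"tz":0,"rx":0,"ry":0,"rz":0},{"jaw":0,"tx":-1.5,"ty":-5.2,"tz":0,"rx":0,"ry":0,"rz":0}]'; done | grep -E 'pos|wrist'
```

```text
position: [0.5073, -0.0397, 0.036]
wrist_force: [0.9, 8.1, 6.2]
position: [0.5063, -0.0417, 0.036]
wrist_force: [1.8, 7.5, 5.3]
position: [0.5056, -0.0438, 0.036]
wrist_force: [1.0, 4.8, 6.5]
position: [0.5048, -0.0458, 0.036]
wrist_force: [0.6, 3.7, 6.7]
position: [0.5032, -0.051, 0.036]
wrist_force: [0.3, 5.7, 7.5]
```

Two clicks felt (force drops at y ≈ -0.029 and -0.043). Next is the third.

```bash
{ python3 -m pendant '[{"jaw":0,"tx":-0.5,"ty":-2,"tz":0,"rx":0,"ry":0,"rz":0},{"jaw":0,"tx":-0.9,"ty":-4,"tz":0,"rx":0,"ry":0,"rz":0},{"jaw":0,"tx":-0.9,"ty":-4,"tz":0,"rx":0,"ry":0,"rz":0}]'
python3 -m pendant '[{"jaw":0,"tx":-0.4,"ty":-2,"tz":0,"rx":0,"ry":0,"rz":0},{"jaw":0,"tx":-0.4,"ty":-2,"tz":0,"rx":0,"ry":0,"rz":0}]'
python3 -m pendant '[{"jaw":0,"tx":-0.3,"ty":-2,"tz":0,"rx":0,"ry":0,"rz":0},{"jaw":0,"tx":-0.3,"ty":-2,"tz":0,"rx":0,"ry":0,"rz":0}]'
python3 -m pendant '[{"jaw":0,"tx":-0.3,"ty":-2,"tz":0,"rx":0,"ry":0,"rz":0},{"jaw":0,"tx":-0.3,"ty":-2,"tz":0,"rx":0,"ry":0,"rz":0}]'
python3 -m pendant '[{"jaw":0,"tx":-0.2,"ty":-2,"tz":0,"rx":0,"ry":0,"rz":0},{"jaw":0,"tx":-0.2,"ty":-2,"tz":0,"rx":0,"ry":0,"rz":0}]'
python3 -m pendant '[{"jaw":0,"tx":-0.1,"ty":-2,"tz":0,"rx":0,"ry":0,"rz":0},{"jaw":0,"tx":-0.2,"ty":-3.8,"tz":0,"rx":0,"ry":0,"rz":0},{"jaw":0,"tx":-0.2,"ty":-3.8,"tz":0,"rx":0,"ry":0,"rz":0}]';} | grep -E 'pos|wrist'
```

```text
position: [0.5022, -0.055, 0.036]
wrist_force: [-0.2, 7.0, 7.8]
position: [0.5018, -0.0568, 0.036]
wrist_force: [-1.1, 8.8, 8.6]
position: [0.5014, -0.0589, 0.0359]
wrist_force: [-1.3, 4.1, 8.3]
position: [0.5011, -0.061, 0.0359]
wrist_force: [-1.6, 4.4, 8.1]
position: [0.5008, -0.063, 0.0359]
wrist_force: [-1.3, 3.6, 9.9]
position: [0.5005, -0.0668, 0.0359]
wrist_force: [-3.1, 5.9, 10.1]
```

Third click felt. Now the fourth.

```bash
{ python3 -m pendant '[{"jaw":0,"tx":0,"ty":-2,"tz":0,"rx":0,"ry":0,"rz":0},{"jaw":0,"tx":0,"ty":-4,"tz":0,"rx":0,"ry":0,"rz":0},{"jaw":0,"tx":0,"ty":-4,"tz":0,"rx":0,"ry":0,"rz":0}]'
python3 -m pendant '[{"jaw":0,"tx":0,"ty":-2,"tz":0,"rx":0,"ry":0,"rz":0},{"jaw":0,"tx":0,"ty":-2,"tz":0,"rx":0,"ry":0,"rz":0}]'
python3 -m pendant '[{"jaw":0,"tx":0,"ty":-2,"tz":0,"rx":0,"ry":0,"rz":0},{"jaw":0,"tx":0,"ty":-2,"tz":0,"rx":0,"ry":0,"rz":0}]'
python3 -m pendant '[{"jaw":0,"tx":0.2,"ty":-2,"tz":0,"rx":0,"ry":0,"rz":0},{"jaw":0,"tx":0.2,"ty":-2,"tz":0,"rx":0,"ry":0,"rz":0}]'
python3 -m pendant '[{"jaw":0,"tx":0.2,"ty":-2,"tz":0,"rx":0,"ry":0,"rz":0},{"jaw":0,"tx":0.2,"ty":-2,"tz":0,"rx":0,"ry":0,"rz":0}]'
python3 -m pendant '[{"jaw":0,"tx":0.2,"ty":-2,"tz":0,"rx":0,"ry":0,"rz":0},{"jaw":0,"tx":0.3,"ty":-3,"tz":0,"rx":0,"ry":0,"rz":0},{"jaw":0,"tx":0.3,"ty":-3,"tz":0,"rx":0,"ry":0,"rz":0}]';} | grep -E 'pos|wrist'
python3 - <<'E'
from h import *
st()
d=get_image("wrist");cv2.imwrite("pics/w7.png",d["image"][:,:,::-1])
d=get_image("scene");cv2.imwrite("pics/s7.png",cv2.resize(d["image"][130:270,170:390],None,fx=3.6,fy=3.6,interpolation=2)[:,:,::-1])
E
```

```text
position: [0.5003, -0.0707, 0.0359]
wrist_force: [-3.5, 6.1, 11.3]
position: [0.5003, -0.0726, 0.0359]
wrist_force: [-3.6, 8.0, 12.1]
position: [0.5003, -0.0746, 0.0359]
wrist_force: [-3.9, 5.1, 11.0]
position: [0.5004, -0.0767, 0.0359]
wrist_force: [-4.7, 4.4, 12.8]
position: [0.5006, -0.0787, 0.0359]
wrist_force: [-5.6, 3.9, 11.8]
position: [0.5008, -0.0818, 0.0359]
wrist_force: [-3.9, 5.7, 12.6]
t 15.45 pos [ 0.5008 -0.0818  0.0359] x [-0.001  0.    -1.   ] z [0.11  0.994 0.   ] F [-3.9  5.7 12.6] T [ 0.96  0.81 -0.02] gap 0.0134 j [-0.21  0.41  2.17  0.    0.56 -1.67]
```

View pics/w7.png

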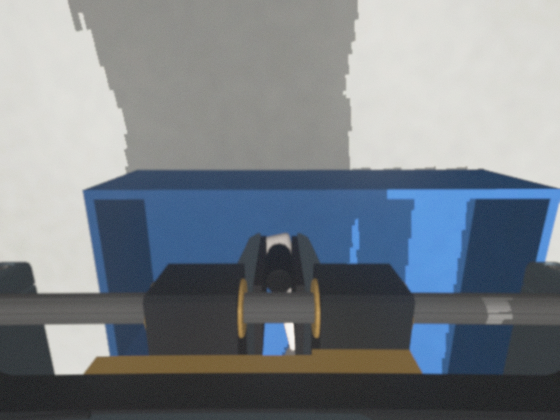

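View pics/s7.png

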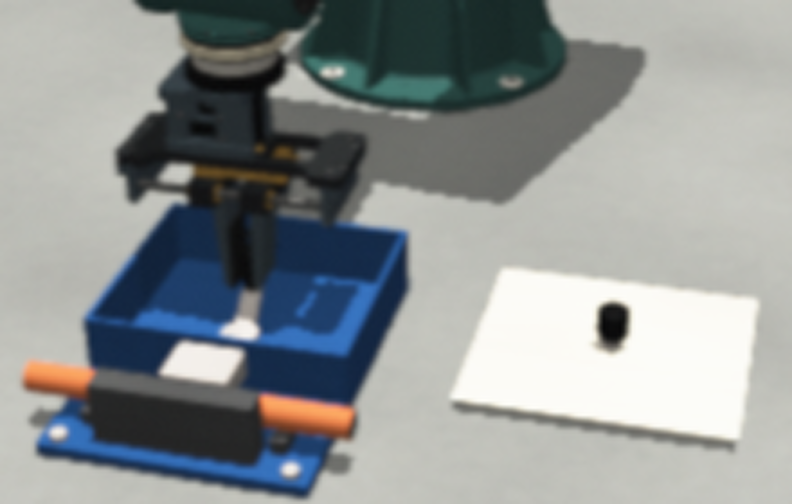

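Four force drops have been felt, spaced 15–16 mm apart. The peg has gone 58.6 mm in y, which is a lever angle of about 0.78. I'm holding there, then checking.

```bash
python3 -m pendant '[{"jaw":0,"tx":0,"ty":0,"tz":0,"rx":0,"ry":0,"rz":0},{"jaw":0,"tx":0,"ty":0,"tz":0,"rx":0,"ry":0,"rz":0},{"jaw":0,"tx":0,"ty":0,"tz":0,"rx":0,"ry":0,"rz":0},{"jaw":0,"tx":0,"ty":0,"tz":0,"rx":0,"ry":0,"rz":0},{"jaw":0,"tx":0,"ty":0,"tz":0,"rx":0,"ry":0,"rz":0}]'
python3 -m pendant '[{"jaw":0,"tx":0,"ty":0,"tz":0,"rx":0,"ry":0,"rz":0},{"jaw":0,"tx":0,"ty":0,"tz":0,"rx":0,"ry":0,"rz":0},{"jaw":0,"tx":0,"ty":0,"tz":0,"rx":0,"ry":0,"rz":0}]'
python3 - <<'E'
from h import *
st();d=get_image("top");cv2.imwrite("pics/t8.png",d["image"][:,:,::-1])
print(finish_job())
E
```

```text
time_s: 15.97
position: [0.5008, -0.0816, 0.0359]
tool_rot: [0.527, -0.471, 0.527, 0.472]
wrist_force: [-4.5, 4.6, 12.0]
finger_gap: 0.0132
time_s: 16.22
position: [0.5008, -0.0816, 0.0359]
tool_rot: [0.527, -0.471, 0.527, 0.472]
wrist_force: [-4.6, 5.3, 11.9]
finger_gap: 0.013
t 16.22 pos [ 0.5008 -0.0816  0.0359] x [-0.001  0.    -1.   ] z [0.11  0.994 0.   ] F [-4.6  5.3 11.9] T [0.87 0.86 0.02] gap 0.013 j [-0.21  0.41  2.17  0.    0.56 -1.67]
the job is handed in; nothing more can be done
None
```

View pics/t8.png

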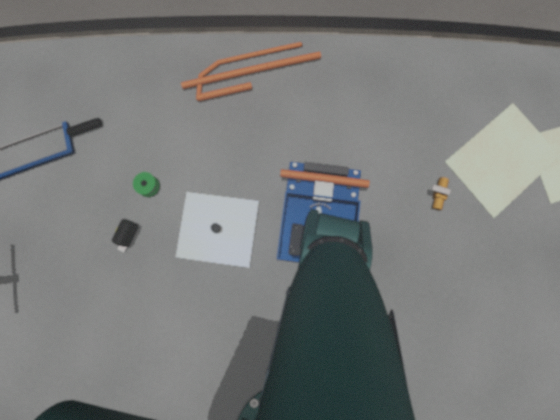

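I handed the job in at about 16 s of the 72 s allowed, with the gripper still holding the lever at the fourth click. `finish_job()` gives no verdict, so I only have my own checks to go on.

- **Lid:** I lifted it off by the knob and set it down on the clear bench to the box's left. I felt it touch down at about 15 N, then let go. The last top view shows it flat at pixel (217,228).
- **Lever:** I gripped the peg and swung it along its arc. The push force dropped four times, 15–16 mm apart, and I stopped 8 mm past the fourth drop. By the peg's travel that is about 0.78 rad, inside the 0.72–0.88 window. That angle comes from geometry and the felt clicks, because the joint itself can't be read.
- **Last checks:** The tool was still, pushing about 5 N on the peg along y, and the gap of about 13 mm showed the peg still gripped.
- **Bystanders:** The tape measure, spool and valve are at the same pixels as at the start.
- **Oddity:** An upward wrist force of about 12 N built up during the swing. I didn't trace the cause; it stayed steady and well under the limits.

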